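# Lock the cake turntable with its sprung hook catch

### The arm

A 6-joint arm with a two-finger parallel gripper is mounted at the origin on the work surface. World frame = base frame: x ahead of the robot, y to its left, z up, the work surface at z = 0. Lengths are in mm, angles in degrees, forces in N, time in s.
With the tool pointing down it reaches from about 250 to 725 mm from the base axis. Payload 9.7 kg.
Tool frame: the origin (TCP) lies midway between the tips of the shut fingers; the grasp point (between the pads) lies 19 mm behind it; z points along the fingers, x is the direction in which the jaws open and shut, and the axes are right-handed (so a half turn about z gives the same grasp; the last joint's range is limited). The gripper opens to 85 mm and grips with 20 to 120 N. Pads are 22 mm wide; open, the fingers measure 114 mm over their backs; the gripper's body (76 mm by 85 mm) begins 54 mm behind the grasp point. The pads swing forward as they close: fully open they stand 13 mm farther back than shut.
Start: joints at [-64.63, 4.979, 10.078, 95.1, 0, 90], TCP at [235.656, -496.954, 231.284] pointing down, gripper open.
Joint ranges: [-179.16, 179.16], [-48.56, 103.87], [-65.8, 70.77], [-126.05, 130.52], [-82.76, 87.17], [-180, 180]. Speed limits (degrees/s): [127.2, 127.2, 147.25, 180, 180, 180].

### API

Orientations are given as [roll, pitch, yaw] about the fixed x, y, z axes, in that order (R = Rz(yaw) Ry(pitch) Rx(roll)).
In Python, from plant import get_obs, camera, hand_in gives the robot as it stands. The module is installed in compiled form; this text tells all that it offers.
- The arm moves only by the shell command python3 -m jog 'ROWS' [OPENING] [FORCE]. ROWS is JSON, one flat list of numbers, 4 for each row, row after row: the shift along the tool's x, y, z in mm, then the turn about the tool's z in rad. In form: [dx, dy, dz, twist, dx, dy, dz, twist, ...]. A call has 1 to 12 rows; each row shifts and turns the pose as measured when the row begins, along the tool's axes as they then stand; what a row does not reach is not made up. A row lasts 1/12 s, in which the tool goes at most 41.7 mm and 7.16 degrees, less where a joint would pass 70% of its speed; a pose out of reach is approached as far as the arm can. A call with a gripper value outside its range is refused whole. OPENING is the finger opening in mm, from 0 to 85.4, set as the call begins (- or left out, the last holds). The fingers move at their own pace and stop on an object; FORCE is the grip in N (left out, the last holds). Time passes only in rows, so rows that do not move let the fingers close. It gives the time, the measured TCP pose, the force and the opening at its end, in the units of the state.
- get_obs(): the state, without advancing time (a new reading comes with each control period).
- camera(name): name is "side" or "top"; returns a dict with "img" (480x640x3 uint8, red, green, blue), "z_map" (480x640 float32, mm along the optical axis (not along the pixel's ray), 0 where there is no reading), "fx", "fy", "cx", "cy" (pixels), "view" (4x4, takes a point from world to camera coordinates). Camera axes: x right, y down, z forward; pixel columns grow to the right and rows downward; lengths in mm; the calibration is good to about 2 mm. A picture is of the moment at which its call begins.
- hand_in(): hands the job in, once; it reports no verdict.
The state is a dict: "time": time; "joint_pos": joint angles; "dq": joint speeds; "effort": joint torques, N m; "eef_pos": TCP position; "ee_rot": TCP orientation; "wrist_force": force on the tool from outside, world axes, zero at the start; "moment": the same for the moment, N m; "opening": finger opening in mm.
Only numpy, scipy, OpenCV 4.12 (cv2) and the standard library are available. Lean on these libraries where they do the work, as an engineer would, in place of code of your own. Each camera call takes 0.05 s, during which the arm holds its last target.

### The job

Lock the cake turntable so that it cannot turn: turn its platter until the wire loop on its rim is in line with the catch, press the catch's sprung knob down to push the hook out, slide the catch in with the hook passing under the loop's bar until the back of the hook just touches the bar, then let the knob up so that the hook draws up round the bar and holds it. Only touch the hook gently against the loop, never ram or strain it, and leave the other things on the bench where they are.

Things in the scene. Friction and masses are not known exactly. Their poses are not given: they have to be found in the camera images.
- stand: Fixed aluminium casting of the turntable, bolted to the bench. Origin on the turning axis, at bench height; z up; its +y axis points from the turning axis along the catch's rail. The foot is 150 mm across under the platter; a rail 50 mm wide and 24 mm high runs along +y to y = 0.292.
- turntable (a joint): Platter's angle (rad, counter-clockwise from above positive). 0: the loop is in line with the catch (stand's +y). Starts at 0.3 to 0.7, so it is pushed clockwise seen from above. Stiff bearing (about 0.3 N m): stays where left. The hook enters the loop, and the loop counts as in line, within 0.09 of 0.
- platter: Round aluminium platter, 220 mm across, 51 to 67 mm above the bench; origin on the turning axis at bench height, turns with joint turntable; the loop points along its +y. The loop is a level U of 6 mm steel wire out of the rim: two legs at x = -26 and +26 mm (push their outer sides to turn the platter), joined by a straight cross bar parallel to x, the post that the hook catches.
- loop_root (a point): Point on the platter's rim midway between the loop's legs, 110 mm from the turning axis, at the wire's height, 58 mm above the bench. The bar's centre line lies 28 to 48 mm farther out than this point: how far the loop is drawn out differs every time and is NOT measured; it must be felt (or seen). The loop is clamped tight and does not slide.
- carriage (a joint): Travel of the catch's black carriage on its rail (m): 0 farthest out, grows as it slides in towards the turning axis (stand's -y), at most 0.075; starts at 0 to 0.012. Friction about 1 N; stays where left. The plunger's axis is at x = 0, y = 0.205 - travel in the stand's frame. Under the knob, a 22 mm barrel (top 104 mm above the bench); the rest of the carriage is below 98 mm.
- plunger (a joint): How far the sprung knob is pressed down (m): 0 up, 0.015 hard stop. The damped spring pushes up with 4 N at 0, 6 N at 0.005, 10 N at 0.015. The hook moves with it 1:1. Past 0.011 the hook's lip passes under the bar. Let go: about 0.005 = bar caught; about 0.011 = only the lip is under the bar, not caught; 0 = missed.
- cap_top (a point): Centre of the top of the plunger's black knob, a cylinder 26 mm across and 22 mm high, upright; 144 mm above the bench when up. Below it is a 9 mm stem, free for 18 mm.
- hook: Steel J hook on the plunger's foot, 14 mm wide (stand's x); its origin is on the turning axis when the travel is 0. Seen from the plunger's axis towards the turntable: shank to 3 mm; gap 3 to 12 mm for the 6 mm bar; upturned lip 12 to 16 mm, 6 mm high, on a 5 mm thick toe whose top is 60 mm above the bench with the knob up. It must not bear on the loop with more than 20 N.
- ramekin: Pink ceramic ramekin, 84 mm across, 45 mm high, upright; origin under its centre. To be left alone.
- bowl: Small glass bowl, 110 mm across, 48 mm high; origin under its centre. To be left alone.
- nozzle_a: Steel piping nozzle standing point up, 32 mm across, 42 mm high; origin under its centre. To be left alone.
- nozzle_b: Second steel piping nozzle, the same. To be left alone.
- smoother: Black plastic icing smoother, plate 150 x 85 mm with a handle on top, 40 mm high; origin under its centre. To be left alone.
- spatula: Stainless offset spatula with a wooden handle, 231 mm long along its x, 22 mm high; origin at the step between handle and blade. To be left alone.
- sprinkles: Small jar with a lid, 44 mm across, 70 mm high; origin under its centre. To be left alone.

How it is judged:
By the outcome, as a careful person would: the job done as asked, in the order asked, and still so for the second after the job is handed in, with the robot touching nothing.
It also fails if it takes over 58 s, if anything falls off the work surface, if the arm or the gripper's body presses on something with over 40 N, if the wrist force passes 120 N, or if a joint passes its speed limit or range.

## Working session

There is one attempt and no reset: what is moved stays moved. The work goes in short steps, Python scripts to look and compute and a shell command to move; the robot and the scene stay as the last step left them, time stands still between calls to the robot, and variables do not carry over. Pictures are saved under pics/ and viewed, and the job is handed in when it is done.

```bash
mkdir -p pics
python3 - <<'E'
from plant import get_obs,camera
import cv2,numpy as np
print(get_obs())
for n in("top","side"):
    c=camera(n); cv2.imwrite(f"pics/{n}0.png",c["img"][:,:,::-1]); np.savez(f"{n}0.npz",**c)
    print(n,c["fx"],c["fy"],c["cx"],c["cy"],c["view"])
E
```

```text
{'time': 0.0, 'joint_pos': array([-6.46277925e+01,  5.01082479e+00,  1.00325746e+01,  9.50979785e+01,
       -3.40341151e-04,  9.00000839e+01]), 'dq': array([-0.0644684 ,  0.0210727 ,  0.01998943, -0.06084897,  0.0322457 ,
        0.00936886]), 'effort': array([ 8.85275017e-05, -5.20397151e+01,  4.64799321e+01,  1.65269058e-02,
       -9.51379775e-05, -3.70763942e-06]), 'eef_pos': array([ 235.57349846, -496.74230348,  230.5688658 ]), 'ee_rot': array([ 1.79999660e+02,  7.62286165e-02, -6.46278764e+01]), 'wrist_force': array([0.23013074, 0.43622596, 0.57774064]), 'moment': array([-0.03266197,  0.01183353, -0.02779878]), 'opening': 85.60330679284937}
top 562.3895008325063 562.3895008325063 320.70870547945134 237.99286442522842 [[-9.19478988e-03 -9.99891847e-01 -1.14782513e-02  1.63865826e+01]
 [-9.91724032e-01  1.05884872e-02 -1.27950492e-01  5.57767967e+02]
 [ 1.28058191e-01  1.02067798e-02 -9.91714133e-01  1.31313829e+03]
 [ 0.00000000e+00  0.00000000e+00  0.00000000e+00  1.00000000e+00]]
side 539.9096983116242 539.9096983116242 312.3682563339382 235.59872549385886 [[-7.11704809e-01 -7.02474528e-01 -2.40889758e-03  3.85940665e+02]
 [-4.03884946e-01  4.11992749e-01 -8.16785728e-01  3.03889906e+02]
 [ 5.74763617e-01 -5.80337413e-01 -5.76936107e-01  9.68496844e+02]
 [ 0.00000000e+00  0.00000000e+00  0.00000000e+00  1.00000000e+00]]
```

View pics/top0.png

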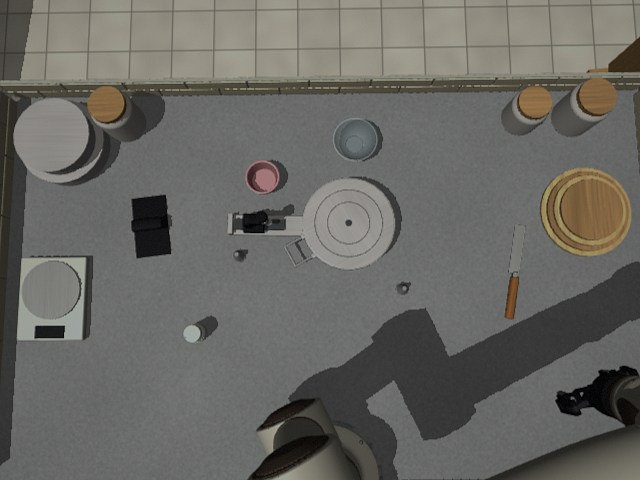

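View pics/side0.png

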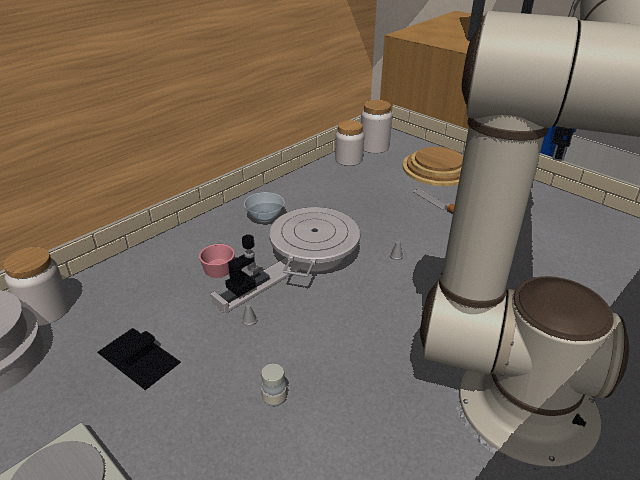

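The top view shows the platter centred at about (349,223), the rail running left to (228,223), the loop near (300,250) and the knob near (255,217). A nozzle stands at (239,255) and the ramekin at (263,177). Next I'll zoom in and measure.

```bash
cat > h.py <<'E'
import numpy as np,cv2
def ray(c,u,v,z):
    V=c["view"];R=V[:3,:3];t=V[:3,3];o=-R.T@t
    d=R.T@np.array([(u-c["cx"])/c["fx"],(v-c["cy"])/c["fy"],1.]);return o+d*(z-o[2])/d[2]
def proj(c,p):
    q=c["view"][:3,:3]@np.array(p,float)+c["view"][:3,3];return np.array([c["fx"]*q[0]/q[2]+c["cx"],c["fy"]*q[1]/q[2]+c["cy"]])
def pt(c,u,v):
    z=c["z_map"][int(v),int(u)];V=c["view"]
    return V[:3,:3].T@(np.array([(u-c["cx"])/c["fx"]*z,(v-c["cy"])/c["fy"]*z,z])-V[:3,3])
def crop(c,u0,v0,u1,v1,s,fn):
    im=cv2.resize(c["img"][v0:v1,u0:u1,::-1],None,fx=s,fy=s,interpolation=cv2.INTER_CUBIC);cv2.imwrite(fn,im)
E
python3 - <<'E'
from h import *
t=dict(np.load("top0.npz"));s=dict(np.load("side0.npz"))
crop(t,220,165,410,285,4,"pics/tc.png");crop(s,200,180,380,340,4,"pics/sc.png") if 0 else crop(s,200,190,370,330,4,"pics/sc.png")
for n,c in(("t",t),("s",s)):
    V=c["view"];z=c["z_map"];v,u=np.mgrid[:480,:640]
    P=np.stack([(u-c["cx"])/c["fx"]*z,(v-c["cy"])/c["fy"]*z,z],-1)-V[:3,3]
    W=P@V[:3,:3]
    # platter top: z 62..72 inside region
    m=(abs(W[...,2]-67)<4)&(z>0)&(W[...,0]>250)&(W[...,0]<620)&(W[...,1]>-200)&(W[...,1]<150)
    n_,l,st,ce=cv2.connectedComponentsWithStats(m.astype(np.uint8));k=1+np.argmax(st[1:,4])
    mm=(l==k).astype(np.uint8);cs,_=cv2.findContours(mm,cv2.RETR_EXTERNAL,cv2.CHAIN_APPROX_NONE)
    cc=max(cs,key=cv2.contourArea)[:,0]
    Q=np.array([ray(c,a,b,67)[:2] for a,b in cc]);print(n,cv2.minEnclosingCircle(Q.astype(np.float32)),Q.min(0),Q.max(0),st[k])
    print("median z",np.median(W[...,2][mm>0]))
E
```

```text
t ((571.8116455078125, -53.64944839477539), 114.307373046875) [ 482.68399484 -162.17022724] [620.62709355  59.0588545 ] [ 300  210   95   59 3880]
median z 67.01164752259928
s ((582.3280029296875, -48.38263702392578), 116.36385345458984) [ 476.21953261 -163.74376118] [623.77130782  64.06851159] [ 274  210   87   53 2555]
median z 68.4308202259526
```

View pics/tc.png

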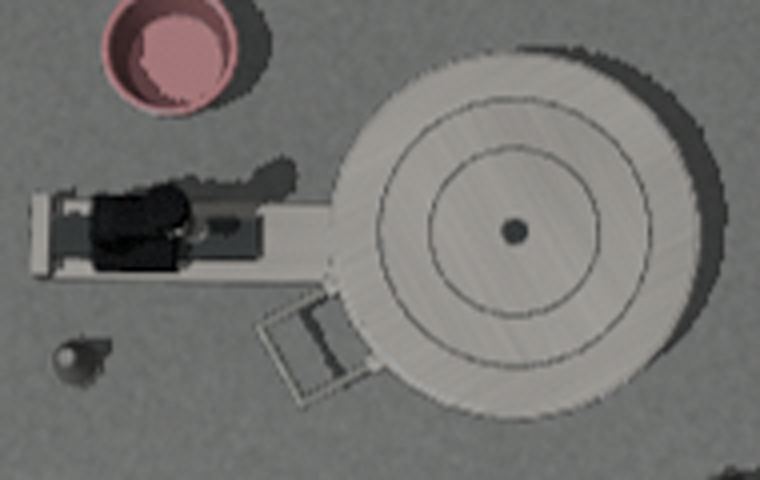

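View pics/sc.png

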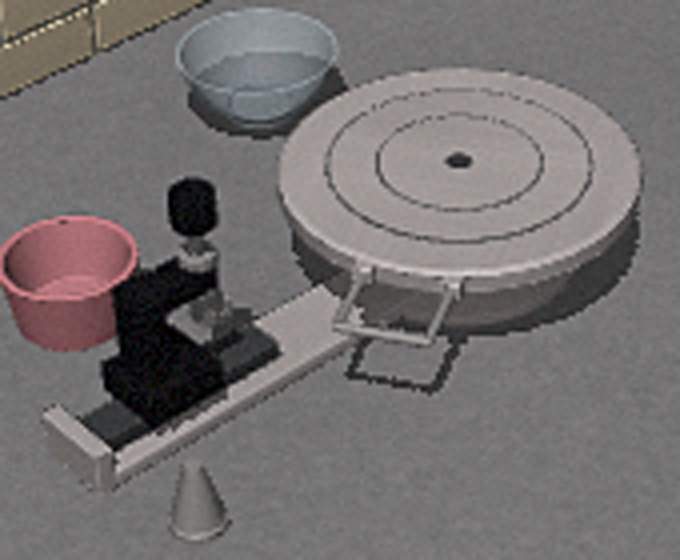

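Run:
```python
from h import *
t=dict(np.load("top0.npz"));s=dict(np.load("side0.npz"))
np.set_printoptions(precision=1,suppress=True)
T=lambda a,b,z:ray(t,220+(a+.5)/4-.5,165+(b+.5)/4-.5,z)
S=lambda a,b,z:ray(s,200+(a+.5)/4-.5,190+(b+.5)/4-.5,z)
m=t["img"]
# full circle via light mask
for n,c,seed in(("t",t,(335,215)),("s",s,(300,240))):
    g=c["img"].astype(int).min(2); V=c["view"];z=c["z_map"];v,u=np.mgrid[:480,:640]
    W=(np.stack([(u-c["cx"])/c["fx"]*z,(v-c["cy"])/c["fy"]*z,z],-1)-V[:3,3])@V[:3,:3]
    mm=((abs(W[...,2]-67)<5)&(z>0)).astype(np.uint8)
    mm=cv2.morphologyEx(mm,cv2.MORPH_OPEN,np.ones((9,9)))
    _,l=cv2.connectedComponents(mm);mm=(l==l[seed[1],seed[0]]).astype(np.uint8)
    cs,_=cv2.findContours(mm,cv2.RETR_EXTERNAL,cv2.CHAIN_APPROX_NONE)
    Q=np.array([ray(c,a,b,67)[:2] for a,b in max(cs,key=len)[:,0]])
    A=np.c_[2*Q,np.ones(len(Q))];r=np.linalg.lstsq(A,(Q**2).sum(1),rcond=None)[0]
    print(n,"circle",r[:2],np.sqrt(r[2]+r[0]**2+r[1]**2))
print("hub",T(514,231,67),S(458,160,67))
print("rail lower edge",T(60,279,24),T(320,282,24)," upper",T(265,204,24),T(325,204,24))
for p in((40,193),(40,278),(40,235)):print("endblk",T(*p,24),pt(t,220+p[0]/4,165+p[1]/4))
print("side rail",S(120,478,24),S(350,340,24))
print("bar",T(259,328,58),T(304,404,58)," side",S(335,328,58),S(434,343,58))
print("legroots",T(332,291,58),T(377,363,58),S(365,268,58),S(457,287,58))
print("knob side top",S(192,185,144),"ctr",S(192,207,133))
print("nozzle",S(198,470,42),T(66,357,42),"ram",T(170,50,45))
# depth of knob in top
for p in((168,205),(150,205),(178,200),(140,215)):print(pt(t,220+p[0]/4,165+p[1]/4))
for p in((192,185),(192,200)):print(pt(s,200+p[0]/4,190+p[1]/4))
```

```text
t circle [603.6  19.2] 761.0896188676113
s circle [1412.5 -910.4] 1705.5283207602802
hub [590.2 -54.2  67. ] [593.4 -58.1  67. ]
rail lower edge [570.5 219.8  24. ] [567.  62.  24.]  upper [615.3  95.3  24. ] [614.8  58.7  24. ]
endblk [623.6 232.5  24. ] [621.8 230.8  28.5]
endblk [571.3 231.9  24. ] [573.7 235.2  -0.2]
endblk [597.7 232.2  24. ] [596.3 230.8  26.9]
side rail [557.5 233.2  24. ] [554.4  69.7  24. ]
bar [535.5  96.4  58. ] [490.3  70.1  58. ]  side [536.9  96.1  58. ] [488.9  67.1  58. ]
legroots [557.   53.3  58. ] [514.   27.1  58. ] [564.4  47.2  58. ] [514.6  23.   58. ]
knob side top [600.  137.5 144. ] ctr [596.8 141.1 133. ]
nozzle [516.9 212.   42. ] [521.1 212.7  42. ] ram [706.7 151.1  45. ]
[594.8 140.1 139.2]
[594.2 149.6 143.5]
[597.7 134.6 138.5]
[596.3 161.1  96.8]
[597.2 138.7 145. ]
[585.8 148.1 145.8]
```

Measurements so far:
- **Axis:** about (591,-55.5).
- **Rail direction:** about (0.0225,1).
- **Loop:** about 31° CCW of the rail, with its bar outer edge about 159 mm from the axis.

I'll move the shut fingers to the loop's outer (robot) side, starting at safe height.

```bash
python3 -m jog '[-23,-26.5,0,0,-23,-26.5,0,0,-23,-26.5,0,0,-23,-26.5,0,0,-23,-26.5,0,0,-23,-26.5,0,0,-23,-26.5,0,0,-23,-26.5,0,0,-23,-26.5,0,0,-23,-26.5,0,0,-23,-26.5,0,0,-23,-26.5,0,0]' 0 30
python3 -m jog '[0,0,0,-0.12,0,0,0,-0.12,0,0,0,-0.12,0,0,0,-0.12,0,0,0,-0.12,0,0,0,-0.12,0,0,0,-0.12,0,0,0,-0.12,0,0,0,-0.12,0,0,0,-0.12,0,0,0,-0.12,0,0,0,-0.12]'
```

```text
time: 1.1
eef_pos: [407.1, -99.0, 225.5]
ee_rot: [179.9, 0.5, -65.3]
wrist_force: [0.6, -0.8, 0.2]
opening: 0.2
time: 2.1
eef_pos: [408.0, -89.7, 221.6]
ee_rot: [-179.2, 0.5, 20.3]
wrist_force: [-0.1, 0.6, -0.6]
opening: -0.5
```

```bash
python3 -m jog '[0,0,0,-0.12,0,0,0,-0.12,0,0,0,-0.12,0,0,0,-0.12,0,0,0,-0.12,0,0,0,-0.12,0,0,0,-0.12,0,0,0,-0.12,0,0,0,-0.12,0,0,0,-0.12,0,0,0,-0.12,0,0,0,-0.12]'
python3 -m jog '[0,0,0,-0.12,0,0,0,-0.08,0,0,0,0]'
```

```text
time: 3.1
eef_pos: [406.1, -89.3, 217.9]
ee_rot: [-179.1, -0.9, 106.2]
wrist_force: [-1.0, -0.5, 0.1]
opening: -0.1
time: 3.35
eef_pos: [405.6, -89.2, 217.0]
ee_rot: [-179.2, -1.2, 118.5]
wrist_force: [-1.0, 0.1, 1.1]
opening: 0.1
```

```bash
python3 -m jog '[18,25,0,0,18,25,0,0,18,25,0,0,18,25,0,0,0,0,0,0]'
python3 -m jog '[0,0,25,0,0,0,25,0,0,0,25,0,0,0,25,0,0,0,0,0]'
```

```text
time: 3.77
eef_pos: [460.9, 24.4, 216.1]
ee_rot: [-179.2, -1.2, 117.3]
wrist_force: [0.8, 0.7, 0.6]
opening: -0.2
time: 4.18
eef_pos: [459.2, 27.4, 112.5]
ee_rot: [-179.2, -1.1, 116.7]
wrist_force: [0.1, 0.8, 0.2]
opening: 0.4
```

```bash
python3 -m jog '[-3,0,22,-0.02,0,0,22,-0.02,0,0,20,0,0,0,0,0]'
python3 - <<'E'
from h import *
from plant import camera
c=camera("side");crop(c,200,170,400,330,4,"pics/s1.png")
c=camera("top");crop(c,220,165,420,305,4,"pics/t1.png")
E
```

```text
time: 4.52
eef_pos: [459.5, 24.4, 49.7]
ee_rot: [-179.3, -1.1, 118.6]
wrist_force: [-0.8, 0.8, -0.8]
opening: 0.1
```

View pics/s1.png

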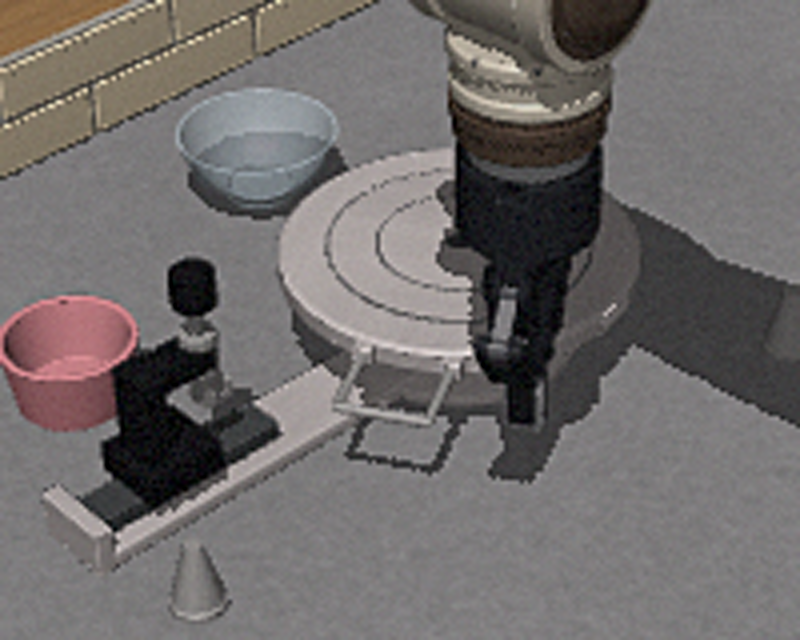

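View pics/t1.png

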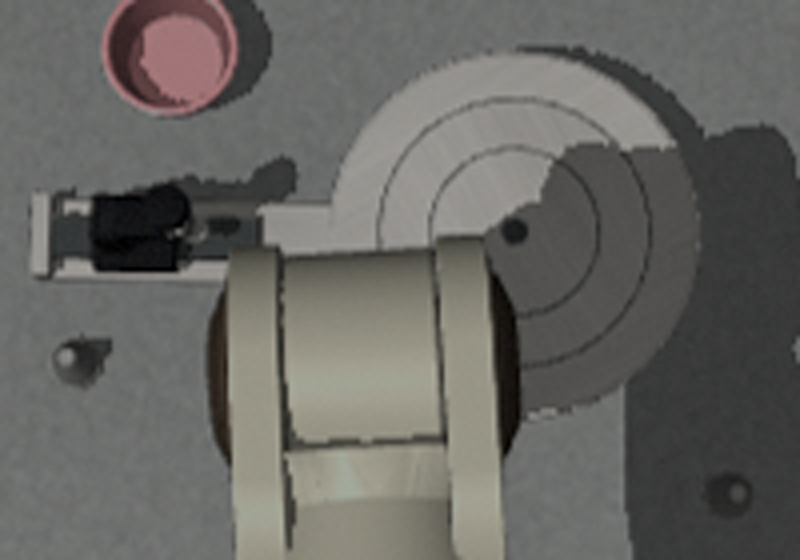

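The side view shows the shut fingers at crop (527,415), clear of the loop's near leg at about (440,390). The bench things are undisturbed. Now I approach the leg and push along the arc.

```bash
python3 -m jog '[0,8,0,0,0,8,0,0,0,6,0,0,0,0,0,0]'
python3 -m jog '[0,4,0,0,0,4,0,0,0,4,0,0,1,4,0,0.02]'
```

```text
time: 4.95
eef_pos: [486.0, 36.1, 59.6]
ee_rot: [-180.0, -0.8, 118.5]
wrist_force: [0.7, -0.5, -0.1]
opening: 0.2
time: 5.28
eef_pos: [501.7, 45.5, 61.1]
ee_rot: [180.0, -0.7, 117.4]
wrist_force: [-0.2, 0.1, 0.1]
opening: -0.0
```

The fingertips rose to z 61, so they are passing over the wire rather than pushing it (force about 0). I'll back out and go lower.

```bash
python3 -m jog '[0,0,-6,0,0,-10,0,0,0,-10,0,0,0,-10,0,0,0,0,0,0]'
python3 -m jog '[0,0,0,0]'
```

```text
time: 5.7
eef_pos: [472.4, 30.8, 67.3]
ee_rot: [-179.9, -0.8, 117.5]
wrist_force: [-0.6, 0.7, -0.2]
opening: -0.3
time: 5.78
eef_pos: [471.8, 30.4, 67.4]
ee_rot: [-179.9, -0.8, 117.5]
wrist_force: [0.1, -0.3, -0.0]
opening: 0.3
```

Run:
```python
from h import *
from plant import camera
c=camera("side");crop(c,200,170,400,330,4,"pics/s2.png")
```

```text
(no output)
```

View pics/s2.png

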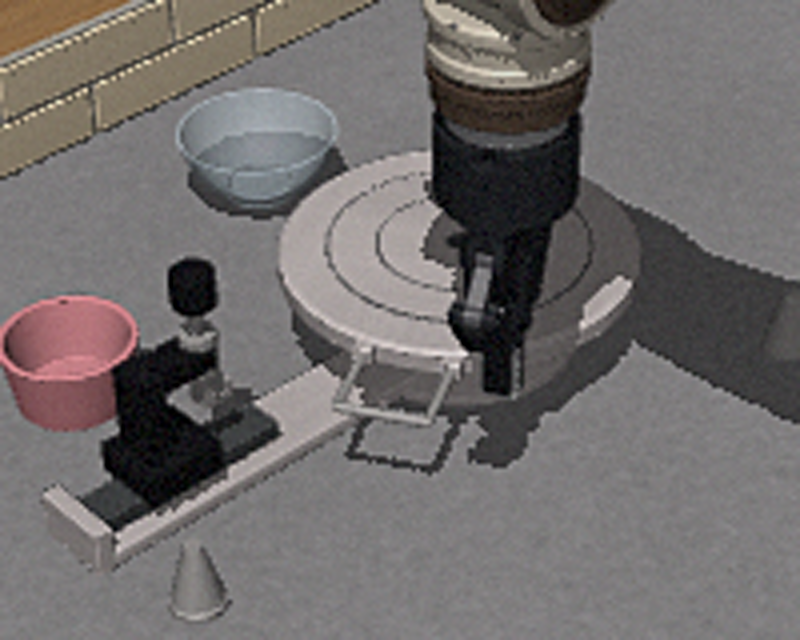

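```bash
python3 -m jog '[0,0,8,-0.03,0,0,8,-0.02,0,0,6,0,0,0,0,0,0,0,0,0]'
python3 -m jog '[0,0,0,0]'
```

```text
time: 6.25
eef_pos: [471.9, 30.5, 44.4]
ee_rot: [179.9, -0.7, 120.4]
wrist_force: [-0.2, -0.3, 0.5]
opening: 0.3
time: 6.33
eef_pos: [471.8, 30.5, 44.2]
ee_rot: [180.0, -0.7, 120.4]
wrist_force: [0.6, -0.6, -0.2]
opening: 0.0
```

```bash
python3 -m jog '[0,5,0,0,0,5,0.5,0,0,0,0,0]'
python3 -m jog '[0,4,0.5,0,0,3,0.5,0,0,0,0,0]'
```

```text
time: 6.58
eef_pos: [481.7, 36.1, 44.3]
ee_rot: [179.9, -0.7, 120.3]
wrist_force: [-0.9, -0.2, 0.3]
opening: -0.3
time: 6.83
eef_pos: [489.0, 40.3, 43.5]
ee_rot: [179.9, -0.7, 120.3]
wrist_force: [-0.0, -0.9, 0.0]
opening: 0.1
```

```bash
python3 -m jog '[1.5,5,0,0.035,1.5,5,0,0.035,1.5,5,0,0.035,0,0,0,0]'
```

```text
time: 7.17
eef_pos: [499.9, 51.0, 43.3]
ee_rot: [-179.9, -0.6, 114.0]
wrist_force: [0.0, 0.3, -0.4]
opening: -0.0
```

Run:
```python
from h import *
from plant import camera,get_obs
c=camera("side");crop(c,200,170,400,330,4,"pics/s3.png");print(get_obs()["wrist_force"])
```

```text
[-0.32896703  0.10822934 -0.23309759]
```

View pics/s3.png

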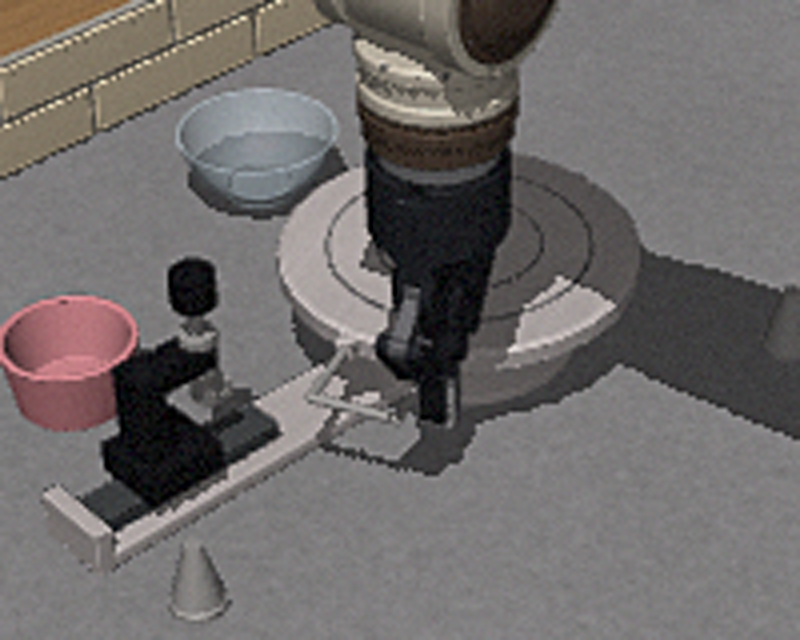

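The loop is turning with the finger: its bar now spans crop (310,400) to (400,412). I'll continue along the arc.

```bash
python3 -m jog '[1.8,6,0,0.045,1.8,6,0,0.045,1.8,6,0,0.045,1.8,6,0,0.045,1.8,6,0,0.045,1.8,6,0,0.045,1.5,5,0,0.035,0,0,0,0]'
```

```text
time: 7.88
eef_pos: [532.7, 72.3, 42.8]
ee_rot: [-179.3, -0.4, 96.4]
wrist_force: [0.3, 0.1, -0.1]
opening: -0.0
```

Run:
```python
from h import *
from plant import camera,get_obs
c=camera("side");crop(c,200,170,400,330,4,"pics/s4.png");np.savez("side4.npz",**c);print(get_obs()["wrist_force"])
```

```text
[ 0.00647476 -0.22449304  0.56478102]
```

View pics/s4.png

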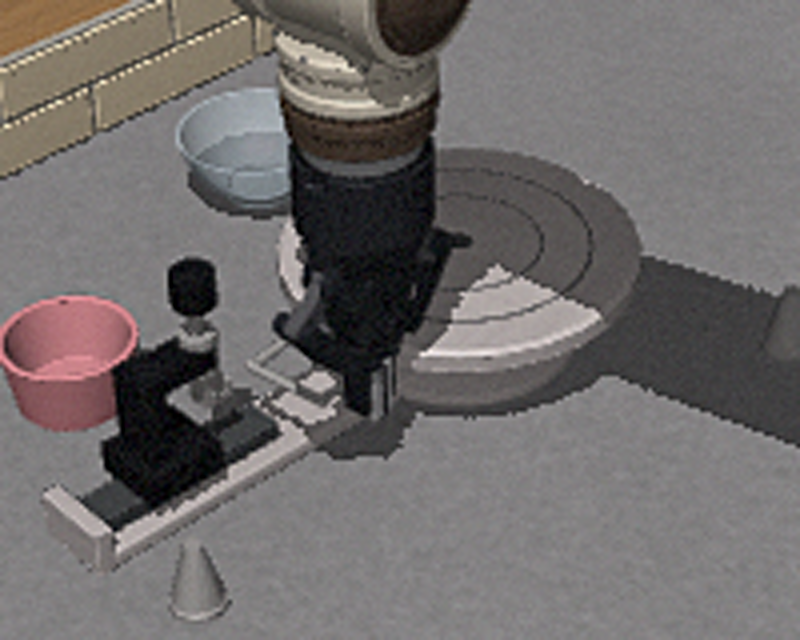

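Run:
```python
from h import *
s=dict(np.load("side4.npz"))
S=lambda a,b,z:ray(s,200+(a+.5)/4-.5,170+(b+.5)/4-.5,z)[:2]
a,b=S(253,362,58),S(318,394,58);print(a,b,np.degrees(np.arctan2(*(a-b)[::-1])))
```

```text
[600.23599769 100.50590017] [552.63507647  94.30566374] 7.421253750968918
```

```bash
python3 -m jog '[1.5,5,0,0.04,1.5,5,0,0.04,1.5,5,0,0.04,0,0,0,0]'
python3 - <<'E'
from h import *
from plant import camera,get_obs
c=camera("side");crop(c,230,220,330,290,8,"pics/s5.png");np.savez("side5.npz",**c);print(get_obs()["wrist_force"])
E
```

```text
time: 8.27
eef_pos: [544.8, 77.1, 42.6]
ee_rot: [-179.1, -0.3, 89.8]
wrist_force: [0.7, -0.2, -0.2]
opening: 0.0
[-0.33805852 -0.34120582  0.68179924]
```

View pics/s5.png

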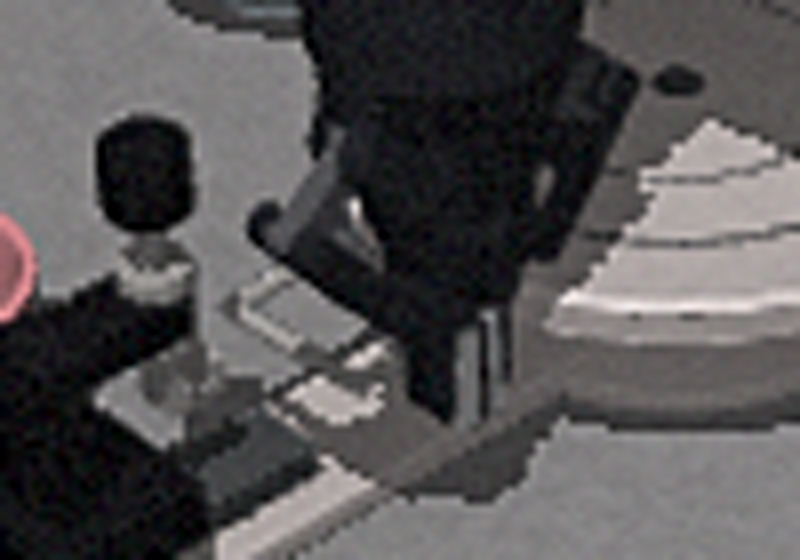

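The loop is nearly in line. I'll retreat and look from both cameras.

```bash
python3 -m jog '[0,-10,0,0,0,-12,0,0,0,-12,0,0,0,0,-25,0,0,0,-30,0,0,0,-30,0,0,0,-30,0,-30,-15,0,0,-35,0,0,0,-35,0,0,0,-35,0,0,0]'
python3 -m jog '[-35,0,0,0,-35,0,0,0,-35,0,0,0,-35,0,0,0,0,0,0,0]'
python3 - <<'E'
from h import *
from plant import camera,get_obs
for n in("side","top"):
    c=camera(n);np.savez(n+"6.npz",**c)
    crop(c,*( (230,190,330,290,6) if n=="side" else (220,165,410,285,4)),f"pics/{n}6.png")
E
```

```text
time: 9.23
eef_pos: [493.3, -60.4, 162.6]
ee_rot: [-179.1, -0.3, 92.3]
wrist_force: [1.1, 0.2, -1.6]
opening: -0.3
time: 9.65
eef_pos: [496.2, -212.1, 162.9]
ee_rot: [-179.3, -0.2, 92.9]
wrist_force: [-0.1, -0.7, 0.2]
opening: -0.0
```

View pics/side6.png

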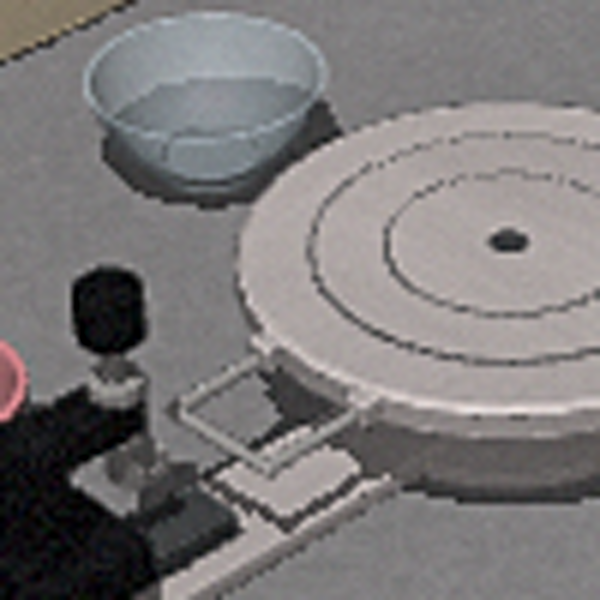

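View pics/top6.png

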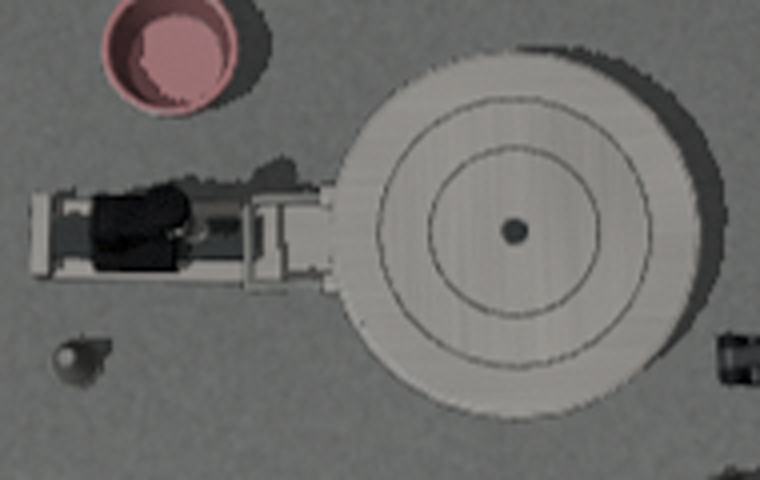

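Run:
```python
from h import *
np.set_printoptions(precision=1,suppress=True)
t=dict(np.load("top6.npz"));s=dict(np.load("side6.npz"))
T=lambda a,b,z:ray(t,220+(a+.5)/4-.5,165+(b+.5)/4-.5,z)[:2]
S=lambda a,b,z:ray(s,230+(a+.5)/6-.5,190+(b+.5)/6-.5,z)[:2]
for n,F,h,a,b in(("t",T,T(514,231,67),(249,199),(250,289)),("s",S,S(508,241,67),(182,407),(270,464))):
    a=F(*a,58);b=F(*b,58);d=a-b;m=(a+b)/2-h
    print(n,"hub",h,"bar ends",a,b,"barang",np.degrees(np.arctan2(d[1],d[0]))+1.3,"len",np.hypot(*d),"mid ang",np.degrees(np.arctan2(-m[0],m[1]))+1.3,"r",np.hypot(*m))
print("knob top t",T(163,206,144),"s",S(108,283,144), "s cyl mid",S(109,311,133))
# knob mask by blackness and depth
for n,c in(("t",t),("s",s)):
    V=c["view"];z=c["z_map"];v,u=np.mgrid[:480,:640]
    W=(np.stack([(u-c["cx"])/c["fx"]*z,(v-c["cy"])/c["fy"]*z,z],-1)-V[:3,3])@V[:3,:3]
    k=(abs(W[...,2]-133)<14)&(abs(W[...,0]-595)<30)&(abs(W[...,1]-142)<30)&(z>0)
    P=W[k];tp=W[k&(W[...,2]>141)];print(n,k.sum(),P.min(0),P.max(0),"top",len(tp),tp.mean(0),tp.min(0),tp.max(0))
    vv,uu=np.where(k);print("uv",uu.min(),uu.max(),vv.min(),vv.max(), "mid at 133",ray(c,(uu.min()+uu.max())/2,(vv.min()+vv.max())/2,133))
```

```text
t hub [590.2 -54.2] bar ends [612.6 102.3] [558.7 101.7] barang 1.9081444384820232 len 53.88351516544386 mid ang 2.979847779500144 r 156.32017238165636
s hub [592.8 -57.9] bar ends [612.6  98.6] [563.   98.5] barang 1.4414365226802976 len 49.622229352814976 mid ang 3.12754291397333 r 156.53488642563892
knob top t [594.3 143.2] s [597.5 139.6] s cyl mid [596.5 141. ]
t 111 [583.5 130.4 120.9] [608.4 155.5 146.9] top 77 [596.7 142.8 143.7] [583.5 130.4 141.2] [608.4 155.5 146.9]
uv 255 267 210 222 mid at 133 [596.4 143.1 133. ]
s 151 [579.  130.6 123.3] [607.3 156.4 147. ] top 75 [592.7 143.7 144.5] [580.5 130.6 141.1] [607.3 155.1 147. ]
uv 242 254 234 248 mid at 133 [597.3 139.6 133. ]
```

The loop is about 2 to 3° short of line, which is within 0.09 rad. I'll nudge it about 2.5° more for margin.

```bash
python3 -m jog '[32,4,0,0.01,32,4,0,0.01,32,4,0,0.01,32,4,0,0.01,32,4,0,0.01,32,4,0,0.01,32,4,0,0.01,32,3,0,0.01,20,2,0,0,0,0,0,0]'
python3 -m jog '[0,0,25,0,0,0,25,0,0,0,15,0,0,0,0,0]'
```

```text
time: 10.58
eef_pos: [518.3, 89.6, 164.8]
ee_rot: [-179.3, -0.4, 89.4]
wrist_force: [-0.0, -0.3, -1.3]
opening: 0.0
time: 10.92
eef_pos: [515.3, 95.3, 99.5]
ee_rot: [-179.5, -0.5, 90.2]
wrist_force: [-0.5, -0.7, 0.9]
opening: 0.2
```

```bash
python3 -m jog '[-8,0,10,0.01,-8,0,22,0.015,0,0,18,0.01,0,0,4,0,0,0,0,0]'
```

```text
time: 11.33
eef_pos: [513.5, 80.2, 48.0]
ee_rot: [-179.6, -0.5, 88.6]
wrist_force: [0.4, 0.9, -0.5]
opening: 0.2
```

```bash
python3 -m jog '[0,8,2,0,0,8,0.5,0,0,8,0.5,0,0,6,0.5,0,0,0,0,0]'
```

```text
time: 11.75
eef_pos: [548.5, 80.4, 49.3]
ee_rot: [-180.0, -0.6, 88.8]
wrist_force: [-1.4, 0.8, -1.6]
opening: -0.4
```

```bash
python3 -m jog '[0,2.5,0,0,0,0,0,0]'
python3 -m jog '[0,-8,0,0,0,-12,0,0,0,-12,0,0,0,0,-25,0,0,0,-30,0,0,0,-30,0,0,0,-30,0,-30,-5,0,0,-35,0,0,0,-35,0,0,0,-35,0,0,0]' 50
python3 -m jog '[-35,0,0,0,-35,0,0,0,-35,0,0,0,-35,0,0,0,0,0,0,0]'
python3 - <<'E'
from h import *
from plant import camera,get_obs
for n in("side","top"):
    c=camera(n);np.savez(n+"7.npz",**c)
    crop(c,*( (230,190,330,290,6) if n=="side" else (220,165,410,285,4)),f"pics/{n}7.png")
E
```

```text
time: 11.92
eef_pos: [551.6, 80.6, 49.4]
ee_rot: [-179.9, -0.6, 88.8]
wrist_force: [-0.6, -0.4, 0.4]
opening: -0.2
time: 12.83
eef_pos: [503.8, -54.1, 169.1]
ee_rot: [-180.0, -0.5, 89.4]
wrist_force: [1.6, 0.2, -0.2]
opening: 50.1
time: 13.25
eef_pos: [498.0, -204.4, 169.9]
ee_rot: [179.8, -0.3, 89.2]
wrist_force: [0.6, 0.7, -0.7]
opening: 50.3
```

View pics/side7.png

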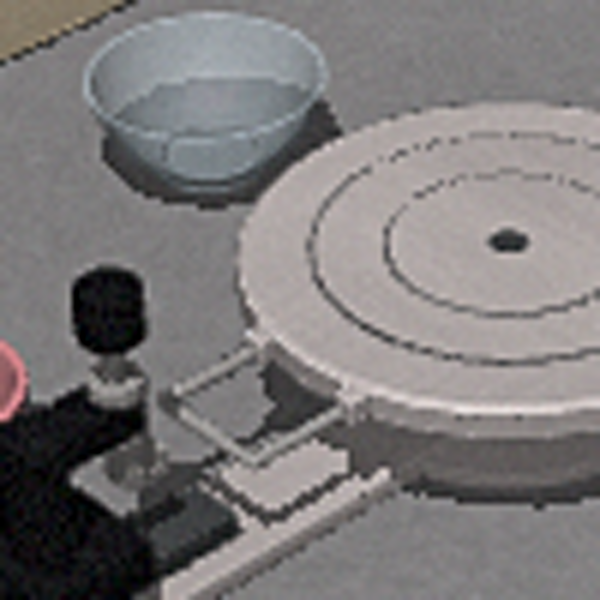

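View pics/top7.png

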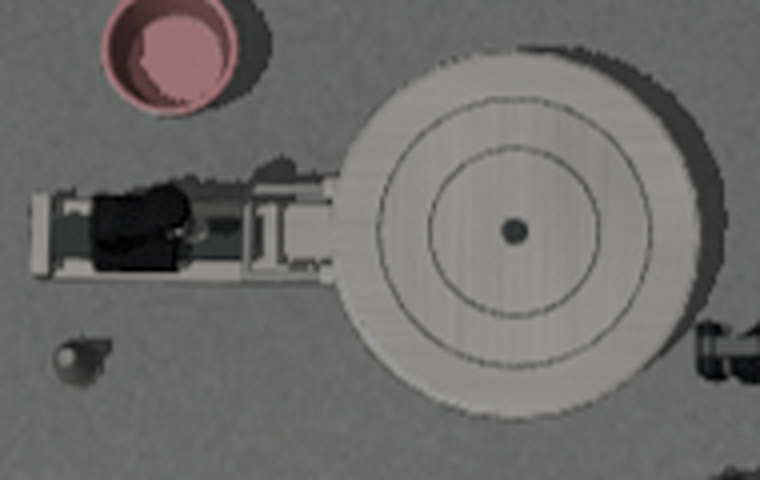

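Run:
```python
from h import *
np.set_printoptions(precision=1,suppress=True)
t=dict(np.load("top7.npz"));s=dict(np.load("side7.npz"))
T=lambda a,b,z:ray(t,220+(a+.5)/4-.5,165+(b+.5)/4-.5,z)[:2]
S=lambda a,b,z:ray(s,230+(a+.5)/6-.5,190+(b+.5)/6-.5,z)[:2]
for n,F,h,a,b in(("t",T,T(514,231,67),(249,188),(249,276)),("s",S,S(508,241,67),(174,399),(258,459))):
    a=F(*a,58);b=F(*b,58);d=a-b;m=(a+b)/2-h
    print(n,"bar ends",a,b,"barang",np.degrees(np.arctan2(d[1],d[0]))+1.3,"len",np.hypot(*d),"mid ang",np.degrees(np.arctan2(-m[0],m[1]))+1.3,"r",np.hypot(*m))
a=S(265,335,58);b=S(355,398,58);h=S(508,241,67);m=(a+b)/2-h;print("roots s",a,b,np.degrees(np.arctan2(-m[0],m[1]))+1.3)
a=T(330,183,58);b=T(330,273,58);h=T(514,231,67);m=(a+b)/2-h;print("roots t",a,b,np.degrees(np.arctan2(-m[0],m[1]))+1.3)
```

```text
t bar ends [619.2 102.3] [566.4 102.3] barang 1.2798034354681882 len 52.74979073997864 mid ang 0.34633050401616094 r 156.56759892852628
s bar ends [618.6  97.5] [568.4  99.6] barang -1.1479562715790712 len 50.24062987525784 mid ang 1.046931625705415 r 156.44758515354397
roots s [624.5  45.5] [569.8  48.7] -1.0710475020131256
roots t [621.7  54.2] [567.7  54.4] -1.0627655299825516
```

Visually the loop is in line within about 1°, and the bar centre is about 156.5 mm from the axis, so contact is expected with the knob near world y of about 107. Now I go to the knob.

```bash
python3 -m jog '[33,9,-5,0,33,9,-5,0,33,9,-5,0,33,9,0,0,33,9,0,0,33,9,0,0,33,9,0,0,33,9,0,0,33,9,0,0,25,7,0,0,0,0,0,0]'
python3 -m jog '[0,0,0,0]'
```

```text
time: 14.27
eef_pos: [585.1, 147.9, 190.3]
ee_rot: [179.6, -0.5, 89.7]
wrist_force: [0.9, 0.7, -0.3]
opening: 49.9
time: 14.35
eef_pos: [584.2, 150.6, 190.3]
ee_rot: [179.7, -0.5, 89.9]
wrist_force: [0.3, -0.9, -0.6]
opening: 50.0
```

```bash
python3 -m jog '[-4,6,0,0.01,-4,5,0,0.01,0,0,15,0,0,0,15,0,0,0,0,0,0,0,0,0]'
```

```text
time: 14.85
eef_pos: [595.5, 139.5, 161.6]
ee_rot: [179.5, -0.5, 88.5]
wrist_force: [0.1, 0.5, -0.6]
opening: 49.7
```

Run:
```python
from h import *
from plant import camera,get_obs
print(get_obs()["eef_pos"],get_obs()["ee_rot"])
c=camera("side");np.savez("side8.npz",**c);crop(c,200,170,330,280,6,"pics/s8.png")
```

```text
[595.53497672 139.52975073 161.5969624 ] [179.5426058   -0.49642118  88.50404395]
```

View pics/s8.png

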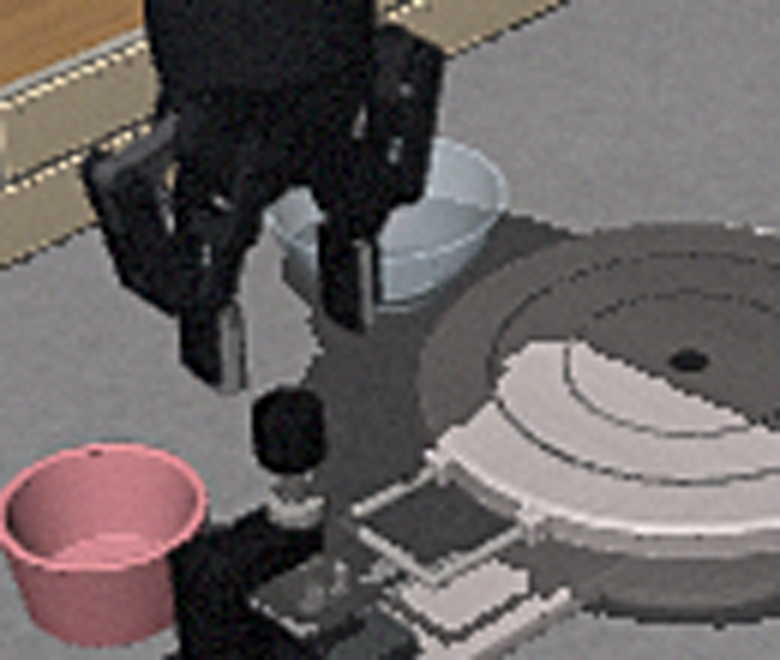

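The open fingers straddle the knob (knob at crop (289,430), tips at (225,385) and (355,325)), roughly centred. I'll lower and grip.

```bash
python3 -m jog '[1,0,12,0,0.5,0,12,0,0,0,10,0,0,0,0,0,0,0,0,0]'
```

```text
time: 15.32
eef_pos: [596.6, 140.0, 126.0]
ee_rot: [179.4, -0.5, 88.4]
wrist_force: [0.0, 0.3, 1.4]
opening: 49.8
```

```bash
python3 -m jog '[0.5,-0.5,7,0,0,0,0,0,0,0,0,0]'
python3 -m jog '[0,0,0,0,0,0,0,0,0,0,0,0,0,0,0,0,0,0,0,0,0,0,0,0]' 20 30
```

```text
time: 15.57
eef_pos: [596.1, 140.8, 118.3]
ee_rot: [179.4, -0.5, 88.4]
wrist_force: [1.4, -0.1, 0.7]
opening: 50.0
time: 16.07
eef_pos: [596.2, 141.1, 118.8]
ee_rot: [179.4, -0.5, 88.4]
wrist_force: [0.3, -0.1, -1.2]
opening: 25.4
```

Run:
```python
from h import *
from plant import camera,get_obs
print(get_obs()["eef_pos"],get_obs()["wrist_force"])
c=camera("side");np.savez("side9.npz",**c);crop(c,200,170,330,280,6,"pics/s9.png")
```

```text
[596.15683496 141.06246289 118.80743589] [ 0.32978295 -0.13510438 -1.24668519]
```

View pics/s9.png

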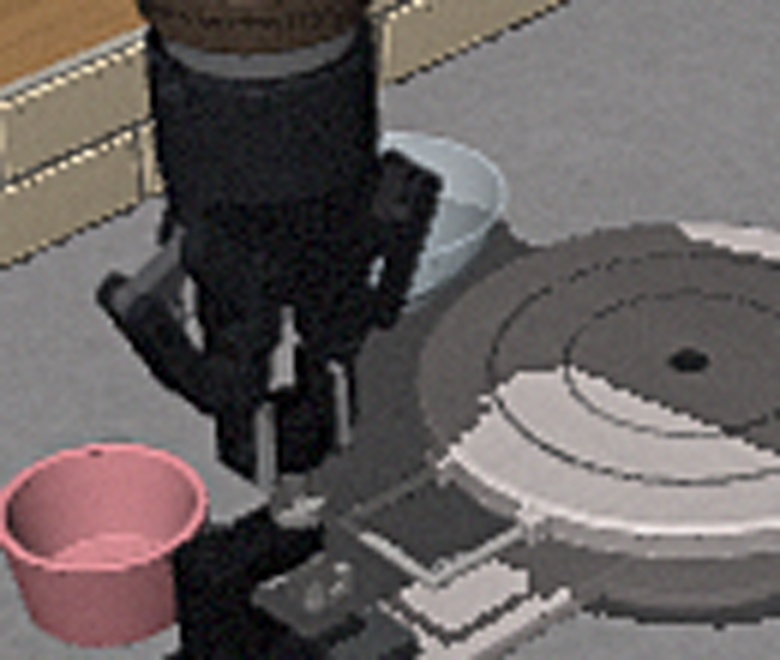

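The knob is held between the fingers (opening 25.4). Next I press it down.

```bash
python3 -m jog '[0,0,4,0,0,0,4,0,0,0,0,0]'
python3 -m jog '[0,0,3,0,0,0,0,0]'
```

```text
time: 16.37
eef_pos: [596.3, 141.1, 112.7]
ee_rot: [179.3, -0.5, 88.4]
wrist_force: [-1.4, -1.1, 4.4]
opening: 25.2
time: 16.53
eef_pos: [596.3, 141.2, 111.2]
ee_rot: [179.2, -0.6, 88.4]
wrist_force: [-2.6, -0.0, 5.6]
opening: 25.0
```

```bash
python3 -m jog '[0,0,3,0,0,0,3,0,0,0,0,0]'
python3 -m jog '[0,0,2,0,0,0,0,0]'
```

```text
time: 16.78
eef_pos: [596.3, 141.2, 108.3]
ee_rot: [179.1, -0.6, 88.4]
wrist_force: [-2.5, -0.5, 7.2]
opening: 25.1
time: 16.95
eef_pos: [596.4, 141.2, 108.4]
ee_rot: [178.9, -0.6, 88.4]
wrist_force: [-3.8, -0.8, 6.3]
opening: 24.9
```

```bash
python3 -m jog '[0,0,5,0,0,0,2,0]'
python3 - <<'E'
from h import *
from plant import camera,get_obs
o=get_obs();print(o["eef_pos"],o["ee_rot"],o["wrist_force"],o["moment"])
c=camera("side");np.savez("side10.npz",**c);crop(c,200,170,330,280,6,"pics/s10.png")
E
```

```text
time: 17.12
eef_pos: [596.5, 141.2, 104.2]
ee_rot: [178.8, -0.6, 88.4]
wrist_force: [-3.9, -0.5, 9.2]
opening: 25.2
[596.46460602 141.24370768 104.23184045] [178.81083211  -0.6473625   88.40661165] [-3.91059157 -0.5202775   9.19222709] [-0.36524348  1.01105499 -0.00355673]
```

View pics/s10.png

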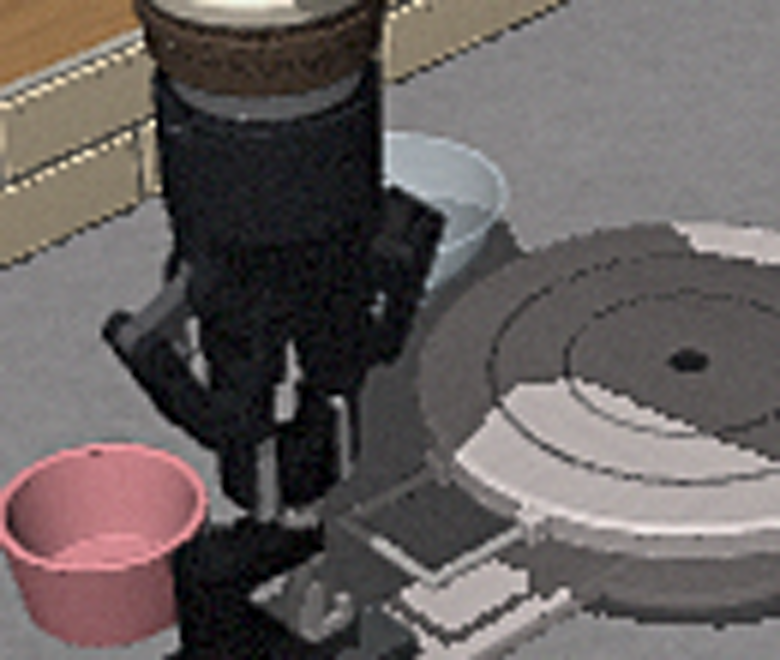

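Pressed about 13 mm (9.2 N, consistent with the spring). I start sliding in, holding the press.

```bash
python3 -m jog '[-3,0,1.2,0,-3,0,1.2,0,-3,0,1.2,0,0,0,1.2,0]'
```

```text
time: 17.5
eef_pos: [596.3, 133.2, 104.7]
ee_rot: [178.5, -0.8, 88.5]
wrist_force: [-4.7, 0.0, 8.9]
opening: 24.9
```

```bash
python3 -m jog '[-3,-0.5,1.6,0,-3,-0.5,1.4,0,-3,-0.5,1.4,0,0,0,1.2,0]'
```

```text
time: 17.83
eef_pos: [596.2, 124.9, 104.7]
ee_rot: [178.1, -1.0, 88.5]
wrist_force: [-5.0, -0.3, 8.3]
opening: 25.4
```

```bash
python3 -m jog '[0,-0.5,3,0,0,0,1.3,0]'
python3 -m jog '[0,-0.5,2.5,0,0,0,1.4,0]'
```

```text
time: 18.0
eef_pos: [596.5, 124.9, 103.7]
ee_rot: [177.8, -1.0, 88.5]
wrist_force: [-5.0, -0.1, 9.4]
opening: 24.7
time: 18.17
eef_pos: [596.6, 125.1, 103.6]
ee_rot: [177.6, -1.0, 88.5]
wrist_force: [-6.7, -0.9, 9.2]
opening: 25.0
```

```bash
python3 -m jog '[0,-2,2.5,0,0,-1,1.5,0]'
python3 - <<'E'
from h import *
from plant import camera,get_obs
o=get_obs();print(o["eef_pos"],o["ee_rot"],o["wrist_force"],o["moment"])
c=camera("side");np.savez("side11.npz",**c);crop(c,230,220,310,280,9,"pics/s11.png")
E
```

```text
time: 18.33
eef_pos: [596.5, 125.2, 103.8]
ee_rot: [177.1, -1.1, 88.5]
wrist_force: [-2.0, -0.3, 9.2]
opening: 25.0
[596.53028218 125.24439018 103.79006709] [177.07616196  -1.09345612  88.45916726] [-1.95263349 -0.28048373  9.18594272] [-0.47952727  0.31162333 -0.05251861]
```

View pics/s11.png

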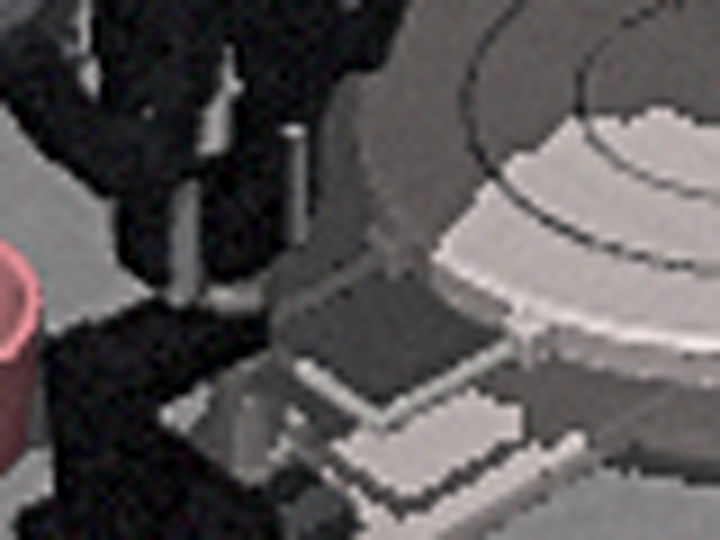

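The knob is pressed 13 mm and the hook approaches the bar. Continuing in small steps.

```bash
python3 -m jog '[-3,-1,2,0,-3,-1,1.5,0,0,-0.5,1.5,0]'
```

```text
time: 18.63
eef_pos: [596.8, 120.0, 104.1]
ee_rot: [176.5, -1.2, 88.5]
wrist_force: [-3.6, -0.8, 8.8]
opening: 24.9
```

```bash
python3 -m jog '[0,-1.5,3.5,0,-2,-1.5,2,0]'
python3 -m jog '[-2,-1,2,0,-2,-1,2,0]'
```

```text
time: 18.8
eef_pos: [596.7, 118.6, 103.1]
ee_rot: [176.0, -1.3, 88.5]
wrist_force: [1.6, 0.5, 9.5]
opening: 24.7
time: 18.97
eef_pos: [596.9, 115.4, 103.0]
ee_rot: [175.5, -1.4, 88.5]
wrist_force: [-0.6, 1.3, 8.3]
opening: 24.8
```

```bash
python3 -m jog '[0,-0.5,4,0]'
python3 -m jog '[-2,-0.5,3,0]'
```

```text
time: 19.05
eef_pos: [597.7, 115.5, 102.1]
ee_rot: [175.3, -1.5, 88.6]
wrist_force: [-9.9, -1.0, 29.4]
opening: 25.1
time: 19.13
eef_pos: [597.8, 114.2, 102.4]
ee_rot: [175.1, -1.6, 88.6]
wrist_force: [-11.2, 1.3, 21.2]
opening: 25.0
```

Fz of 29 N means the knob reached its hard stop, so it is fully pressed at TCP z of about 103. I'll ease off slightly.

```bash
python3 -m jog '[0,-2,-0.3,0]'
python3 -m jog '[-1.5,-1,0.5,0]'
```

```text
time: 19.22
eef_pos: [597.1, 114.1, 104.8]
ee_rot: [174.8, -1.6, 88.6]
wrist_force: [8.2, -1.1, 6.5]
opening: 25.1
time: 19.3
eef_pos: [597.4, 113.0, 106.6]
ee_rot: [174.6, -1.6, 88.6]
wrist_force: [-0.0, 1.5, 6.9]
opening: 24.8
```

```bash
python3 -m jog '[0,-0.5,3.5,0]'
python3 -m jog '[-1,-0.5,2,0]'
```

```text
time: 19.38
eef_pos: [597.7, 113.0, 105.3]
ee_rot: [174.4, -1.7, 88.6]
wrist_force: [-7.3, -0.8, 8.8]
opening: 24.8
time: 19.47
eef_pos: [597.7, 112.3, 104.7]
ee_rot: [174.3, -1.7, 88.6]
wrist_force: [-2.4, 1.1, 9.5]
opening: 24.9
```

```bash
python3 -m jog '[-1.2,-0.5,1.6,0]'
python3 -m jog '[-1.2,-0.7,1.6,0]'
```

```text
time: 19.55
eef_pos: [597.8, 111.4, 104.6]
ee_rot: [174.1, -1.7, 88.6]
wrist_force: [-2.1, 0.6, 8.9]
opening: 24.9
time: 19.63
eef_pos: [597.8, 110.4, 104.4]
ee_rot: [174.0, -1.8, 88.6]
wrist_force: [-2.0, 1.1, 8.5]
opening: 25.4
```

```bash
python3 -m jog '[-1,-0.7,1.6,0]'
python3 -m jog '[-1,-0.7,1.6,0]'
```

```text
time: 19.72
eef_pos: [597.8, 109.7, 104.3]
ee_rot: [173.8, -1.8, 88.6]
wrist_force: [-2.2, 1.1, 9.0]
opening: 24.7
time: 19.8
eef_pos: [597.8, 108.9, 104.2]
ee_rot: [173.7, -1.8, 88.7]
wrist_force: [-2.3, 1.5, 8.7]
opening: 24.7
```

```bash
python3 -m jog '[-0.8,-0.7,1.5,0]'
python3 -m jog '[-0.8,-0.7,1.5,0]'
```

```text
time: 19.88
eef_pos: [597.9, 108.5, 104.1]
ee_rot: [173.5, -1.9, 88.7]
wrist_force: [-1.0, 3.8, 7.0]
opening: 24.8
time: 19.97
eef_pos: [598.1, 108.5, 104.2]
ee_rot: [173.4, -2.0, 88.7]
wrist_force: [-1.8, 4.8, 8.2]
opening: 25.0
```

Run:
```python
from h import *
from plant import camera,get_obs
c=camera("side");np.savez("side12.npz",**c);crop(c,230,220,310,280,9,"pics/s12.png")
o=get_obs();print(o["eef_pos"],o["ee_rot"],o["wrist_force"],o["moment"])
```

```text
[598.04687273 108.493737   104.20290682] [173.37445389  -1.98642839  88.71898403] [-1.49788451  4.25858737  7.39890535] [0.3285028  0.38718305 0.13862187]
```

View pics/s12.png

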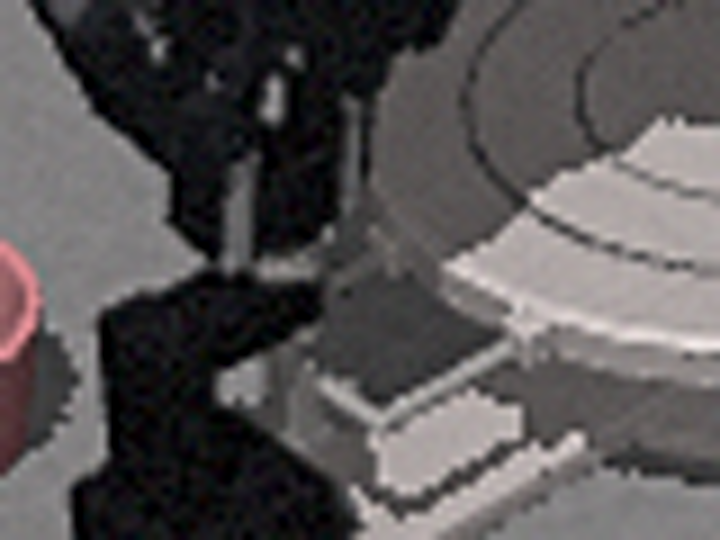

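Contact: y stopped at 108.5 and Fy rose from about 1 to about 4.5 N. That matches the expected shank contact (about 107 ± 2), and in the image the shank is against the bar. Now I ease the knob up.

```bash
python3 -m jog '[0,0,-0.5,0,0,0,-0.5,0]'
python3 -m jog '[0,0,-0.5,0]'
```

```text
time: 20.18
eef_pos: [598.2, 108.7, 107.3]
ee_rot: [173.2, -2.0, 88.8]
wrist_force: [-3.9, -0.2, 7.0]
opening: 24.7
time: 20.27
eef_pos: [598.2, 108.7, 108.8]
ee_rot: [173.2, -2.0, 88.8]
wrist_force: [-3.0, 0.9, 5.8]
opening: 25.3
```

```bash
python3 -m jog '[0,0,-0.5,0]'
python3 -m jog '[0,0,-0.5,0]'
```

```text
time: 20.35
eef_pos: [598.2, 108.7, 110.3]
ee_rot: [173.1, -2.0, 88.8]
wrist_force: [-2.1, 0.0, 5.2]
opening: 24.9
time: 20.43
eef_pos: [598.2, 108.7, 111.7]
ee_rot: [173.0, -2.0, 88.8]
wrist_force: [-2.6, 0.4, 4.7]
opening: 25.0
```

```bash
python3 -m jog '[0,0,-0.3,0]'
python3 -m jog '[0,0,0,0]'
```

```text
time: 20.52
eef_pos: [598.3, 108.7, 112.9]
ee_rot: [173.0, -2.0, 88.8]
wrist_force: [-3.1, -0.8, 4.9]
opening: 25.4
time: 20.6
eef_pos: [598.2, 108.7, 113.2]
ee_rot: [173.0, -2.0, 88.8]
wrist_force: [-0.7, 1.1, -1.0]
opening: 25.3
```

Fz fell to about 0 at a rise consistent with 5 mm pressed, so the bar now carries the spring. I'll open the fingers and check before leaving.

```bash
python3 -m jog '[0,0,0,0,0,0,0,0,0,0,0,0,0,0,0,0,0,0,0,0]' 55
python3 -m jog '[0,0,-8,0,0,0,-15,0,0,0,-20,0,0,0,-20,0,0,0,0,0]'
```

```text
time: 21.02
eef_pos: [598.5, 108.7, 112.5]
ee_rot: [172.9, -2.0, 88.8]
wrist_force: [-0.5, 1.0, -0.9]
opening: 54.7
time: 21.43
eef_pos: [589.3, 106.4, 177.3]
ee_rot: [173.1, -2.0, 88.8]
wrist_force: [1.2, 0.8, -0.0]
opening: 55.3
```

```bash
python3 -m jog '[0,-20,-10,0,-20,-30,0,0,-30,-30,0,0,-35,-10,0,0,-35,0,0,0,-35,0,0,0,-35,0,0,0,-35,0,0,0,-35,0,0,0,0,0,0,0]'
python3 - <<'E'
from h import *
from plant import camera,get_obs
np.set_printoptions(precision=1,suppress=True)
for n in("side","top"):
    c=camera(n);np.savez(n+"13.npz",**c)
    crop(c,*( (230,190,330,290,6) if n=="side" else (220,165,410,285,4)),f"pics/{n}13.png")
    cv2.imwrite(f"pics/{n}13f.png",c["img"][:,:,::-1])
    V=c["view"];z=c["z_map"];v,u=np.mgrid[:480,:640]
    W=(np.stack([(u-c["cx"])/c["fx"]*z,(v-c["cy"])/c["fy"]*z,z],-1)-V[:3,3])@V[:3,:3]
    k=(abs(W[...,0]-595)<25)&(abs(W[...,1]-108)<25)&(z>0)&(W[...,2]>110)
    print(n,k.sum(),"p99 z",np.percentile(W[k][:,2],[50,75,90]),W[k].mean(0))
E
```

```text
time: 22.27
eef_pos: [489.6, -159.3, 170.0]
ee_rot: [172.7, -2.0, 89.2]
wrist_force: [-0.6, 0.8, 0.1]
opening: 55.0
side 156 p99 z [136.2 140.3 141.5] [589.7 111.9 133.2]
top 114 p99 z [138.8 140.5 142.1] [594.1 108.8 137.8]
```

View pics/side13.png

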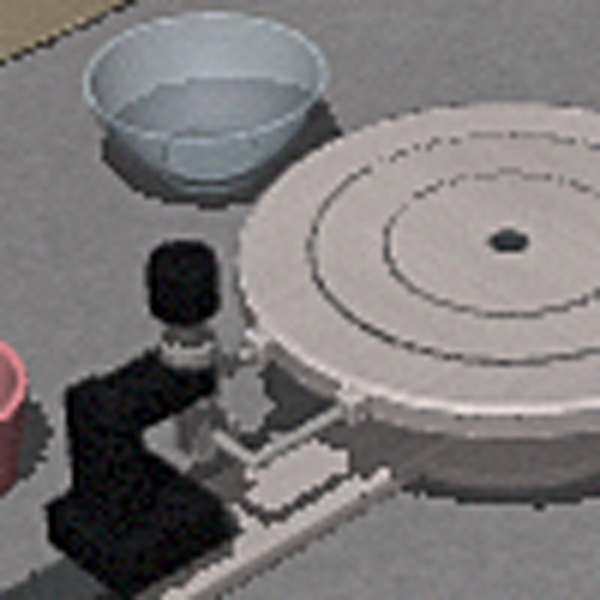

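View pics/top13f.png

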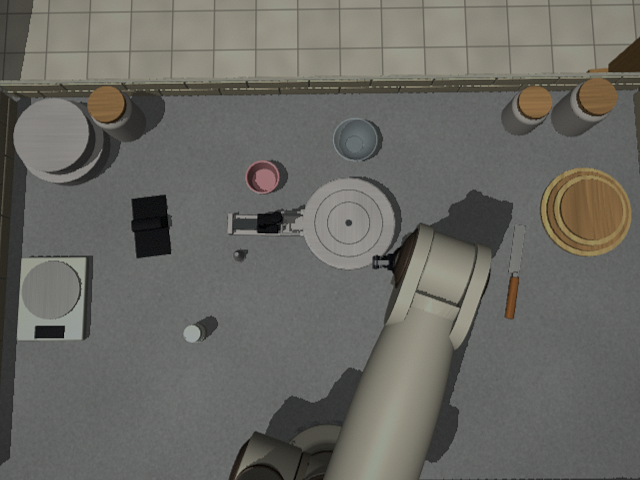

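```bash
python3 - <<'E'
from h import *
np.set_printoptions(precision=1,suppress=True)
for f,yc in(("side7",142),("side13",108),("top7",142),("top13",108)):
    c=dict(np.load(f+".npz"));V=c["view"];z=c["z_map"];v,u=np.mgrid[:480,:640]
    W=(np.stack([(u-c["cx"])/c["fx"]*z,(v-c["cy"])/c["fy"]*z,z],-1)-V[:3,3])@V[:3,:3]
    k=(abs(W[...,0]-595)<25)&(abs(W[...,1]-yc)<25)&(z>0)&(W[...,2]>112)
    d=(c["img"].max(2)<25)&k
    vv,uu=np.where(d);print(f,k.sum(),"z pct",np.percentile(W[k][:,2],[50,75,90]),"uv",uu.min(),uu.max(),vv.min(),vv.max())
# knob silhouette in side: predicted top/bottom rows for pressed p at stand y
s=dict(np.load("side13.npz"))
for (x,y) in((596.5,142),(596,108.5)):
  for p in(0,5,11):
    print(y,p,proj(s,(x,y,144-p)),proj(s,(x,y,122-p)))
E
python3 - <<'E'
import sys;sys.path.insert(0,'.')
from h import *
a=dict(np.load("side7.npz"));b=dict(np.load("side13.npz"))
A=cv2.resize(a["img"][225:275,230:280,::-1],None,fx=8,fy=8,interpolation=2);B=cv2.resize(b["img"][225:275,240:290,::-1],None,fx=8,fy=8,interpolation=2)
cv2.imwrite("pics/cmp.png",np.hstack([A,B]))
E
```

```text
side7 167 z pct [140.5 144.8 145.9] uv 242 253 235 248
side13 152 z pct [136.7 140.3 141.5] uv 255 265 231 243
top7 121 z pct [142.8 144.3 146.7] uv 255 266 211 222
top13 114 z pct [138.8 140.5 142.1] uv 271 282 212 222
142 0 [247.  237.4] [247.8 245.8]
142 5 [247.2 239.3] [247.9 247.6]
142 11 [247.4 241.6] [248.1 249.9]
108.5 0 [259.2 231.1] [259.8 239.4]
108.5 5 [259.3 233. ] [259.9 241.2]
108.5 11 [259.5 235.2] [260.1 243.4]
```

View pics/cmp.png

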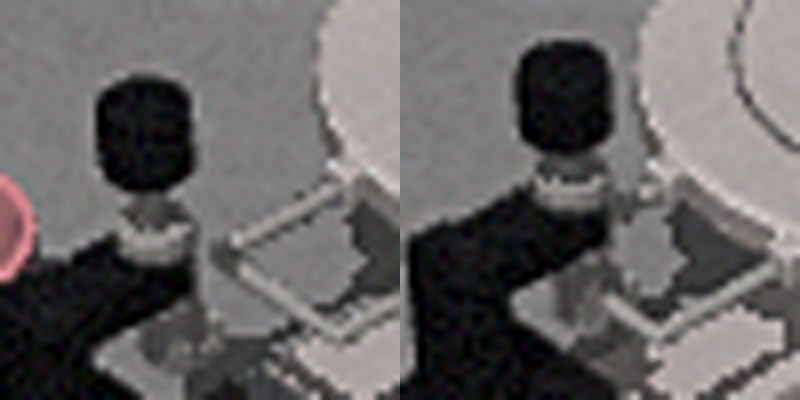

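Both cameras show the knob 4 to 4.6 mm below its free height, which matches "caught" (about 5) and not 0 or 11. The loop is unmoved, the hook is round the bar, the bench things are in place and the robot is clear. Handing in.

```bash
python3 -c "
from plant import hand_in;print(hand_in())"
```

```text
the job is handed in; nothing more can be done
None
```

The turntable appears to be locked, and I handed the job in at about 22 s of the 58 s allowed. Handing in gave no verdict.

**What I did**
- I pushed the platter clockwise by the loop's leg until the loop was in line.
- I gripped the knob and pressed it down, then slid the catch in under the bar.
- I stopped at first touch of the shank, when the sliding force rose from about 1 N to about 4.5 N.
- I eased the knob up until the bar carried the spring, then let go and backed away.

**What the last checks showed**
- **Catch:** both cameras put the knob 4 to 4.6 mm below its free height, which matches "bar caught" (about 5 mm). It is clearly neither missed (0) nor only the lip under the bar (11 mm).
- **Alignment:** before the slide, the loop measured within about 1° of line. The estimates ran from −1.1° to +1.3°. It looked unmoved afterwards.
- **Bench:** the other things looked unmoved by eye in the last full top view; I did not measure them.

**What went wrong or disagreed**
- **First push:** the fingertips rose and passed over the wire without turning the platter, so I backed out and went lower.
- **Overpress:** while pressing I briefly hit the knob's hard stop, with 29 N at the wrist. The lip was just under the bar then, but the hook was fully down, so I don't think it bore on the loop.
- **Tilt:** the tool tilted to about 7° under the knob's load.
- **Contact point:** the touch came at y = 108.5 mm, about 1.5 mm before the visual estimate of 107. That is within camera calibration.

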